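Press open the touch-latch spice cupboard

ROBOT

A 7-joint arm with a two-finger parallel gripper is mounted at the origin on a cart in front of the work surface, level with it; the furniture and walls round the work are solid. World frame = base frame: x ahead of the robot, y to its left, z up, the work surface at z = 0. Lengths are in mm, angles in rad, forces in N, time in s.
With the tool pointing down it reaches from about 425 to 1025 mm from the base axis. Payload 9.4 kg.
Tool frame: the origin (TCP) lies at the very end of the fingers, on their centre line; the grasp point (between the pads) lies env.grip_point_offset behind it (env.grip_point_offset is the distance from the TCP to the grasp point, in mm); z points along the fingers, y is the line along which they close (so a half turn about z gives the same grasp; the last joint's range is limited). The gripper opens to 93 mm and grips with 3 to 60 N. Pads are 15 mm wide; open, the fingers measure 128 mm over their backs; the gripper's body (75 mm by 188 mm) begins 65 mm behind the grasp point.
Start: joints at [1.222, 0.599, -0.003, 1.599, 0.002, 0.943, -0.08], TCP at [194.628, -698.387, 218.618] pointing down, gripper open.
Joint ranges: [-2.57, 2.57], [-0.35, 1.97], [-1.29, 1.29], [0.11, 2.56], [-1.05, 4.19], [0.11, 1.86], [-2.63, 2.63]. Speed limits (rad/s): [2.22, 2.22, 3.01, 3.01, 3.14, 3.14, 3.14].

INTERFACE

Orientations are given as [roll, pitch, yaw] about the fixed x, y, z axes, in that order (R = Rz(yaw) Ry(pitch) Rx(roll)).
In Python, from bench import env, vision gives the robot as it stands.
- The arm moves only by the shell command python3 -m handwheel 'ROWS' [FORCE]. ROWS is JSON, a list of rows, each a list of 5 numbers: the shift along the tool's x, y, z in cm, then the turn about the tool's z in rad, then the gripper command: -1 is shut, 1 is fully open, values between are in proportion. A call has 1 to 20 rows; each row is the pose to reach, as a shift and turn from the pose commanded when the call began, along the tool's axes at that moment; what a row does not reach only later rows make up. A row lasts 1/10 s, in which the tool goes at most 50 mm and 8.59 degrees, less where a joint would pass 70% of its speed; a pose out of reach is approached as far as the arm can. A call with a gripper value outside its range is refused whole. The fingers move at their own pace and stop on an object; FORCE is the grip in N (left out, the last holds). Time passes only in rows, so rows that repeat a pose let the fingers close. It gives the time, the measured TCP pose, the force, the opening and the grip force at its end, in the units of the state.
- env.get_obs(): the state, without advancing time (a new reading comes with each control period).
- vision.snapshot(name): name is "side" or "top" or "wrist"; returns (picture, depth): 400x640x3 uint8, red, green, blue; 400x640 float32, mm along the optical axis (not along the pixel's ray), 0 where there is no reading.
- vision.camera_model(name): a dict with "vfov" (degrees; the focal length in pixels is half the picture's height over the tangent of half this angle, whatever the lens; pixels are square), "cx", "cy" (the principal point, pixels), "k1" (the pictures are not rectified: a ray, as slopes to the right and down, at radius r is drawn at 1 + k1 r^2 times it, then the intrinsics apply), "position" and "rotation" of the camera in the world. Camera axes: x right, y down, z forward; pixel columns grow to the right and rows downward; lengths in mm; the calibration is good to about 2 mm. A picture is of the moment at which its call begins: read the wrist's pose just before it. camera_model takes no time and is no camera call; for the wrist camera it gives the pose at the moment of the call.
- env.job_done(): hands the job in; it is judged then, once.
The state is a dict: "t": time; "joint_positions": joint angles; "dq": joint speeds; "effort": joint torques, N m; "ee_pos": TCP position; "ee_rot": TCP orientation; "ft_force": force on the tool from outside, world axes, zero at the start; "torque": the same for the moment, N m; "grip_width": opening from 0.0 (shut) to 1.0 (fully open); "grasp_force": force on a finger pad.
Only numpy, scipy, OpenCV 4.12 (cv2) and the standard library are available. Lean on these libraries where they do the work, as an engineer would, in place of code of your own. Each camera call takes 0.05 s, during which the arm holds its last target. There are 200 camera calls.

TASK

Two handleless push-to-open cupboards stand on the worktop. Press the door of the taller one gently, near its free right-hand edge, until the catch lets go, and take the finger away so that the door springs ajar by itself; then push that door wide open with the outside of a finger from behind its free edge, and draw clear. Do not open the low cupboard or disturb the things standing about.

Things in the scene. Friction and masses are not known exactly. Their poses are not given: they have to be found in the camera images.
- tall_cupboard: Taller cupboard, white, plain wooden door: 90 mm deep, 170 wide, 230 tall, fixed. Origin: centre of its underside; x points inwards from the front, y to its left seen from the front, z up. The 14 mm thick door covers the front, hinged at its left (+y) edge; shut, its outer face is 67 mm in front of the origin, its inner face 8 mm off the carcass. Flat top, level with the door's upper edge.
- low_cupboard: The lower cupboard, same make, width and depth, but 150 mm tall; it may stand left or right of the taller one. Origin: centre of its underside; x points inwards from the front, y to its left seen from the front, z up.
- tall_door (a joint): Tall door's angle, rad: 0 latched, grows as it opens towards the robot, stop at 1.5. Pressed in, the catch lets go at about -0.03 (5 mm at the free edge; 4 to 6 N there), stop at -0.042; when the finger is drawn away a sprung plunger throws it ajar to about 0.5 to 0.7 rad. Beyond that it is free, damped, and stays where it is left.
- low_door (a joint): Angle of the low cupboard's door, rad, same meaning; it has the same catch and is to stay shut.
- tall_press (a point): Point on the outer face of the tall cupboard's door, 30 mm from its free (right) edge and 25 mm below its upper edge; a good place to press. Moves with the door; its axes are the door's (x points inwards through the door, y to the hinge, z up).
- tall_edge (a point): Upper inner corner of the tall cupboard's door at its free edge (on the inner face, 170 mm from the hinge). Moves with the door, axes as above. The door's catch parts on the inner face lie more than 75 mm below this point.
- tall_hinge (a point): Point on the hinge line of the tall door, level with its upper edge (on the inner face). Axes are the cupboard's.
- spice_jar_1: Small spice jar (45 mm wide, 105 mm tall) standing inside the tall cupboard, behind its door; a bystander, to be left alone. Origin at the centre of its underside.
- matchbox: Matchbox (36 x 53 x 15 mm) lying on top of the tall cupboard, towards its back left; a bystander, to be left alone. Origin at the centre of its underside.
- mug_3: Small striped espresso cup (60 mm wide, 49 mm tall) standing on top of the low cupboard; a bystander, to be left alone. Origin at the centre of its underside.
- kitchen_roll: Upright kitchen paper roll (117 mm wide, 230 mm tall) at the left end of the worktop; a bystander, to be left alone. Origin at the centre of its underside.
- jar_2: Jar with dark lid (66 mm wide, 110 mm tall) to the right of both cupboards; a bystander, to be left alone. Origin at the centre of its underside.
- milk_jug: Steel milk jug (99 mm tall) at the right; a bystander, to be left alone. Origin at the centre of its underside.
- bowl_1: Bowl (150 mm wide, 67 mm tall) at the right; a bystander, to be left alone. Origin at the centre of its underside.

How it is judged (in metres and radians):
On the way, in this order (a step that is already met when the one before it is completed fails the run):
1. the tall cupboard's door has been released and stands ajar with no finger on it (value of joint tall_door between 0.35 and 0.9 rad and contact force between the fingers and tall_door below 0.3 N), for 0.2 s.
2. the tall cupboard's door has been pushed wide open (value of joint tall_door above 1.05 rad), for 0.1 s.
At the end, for the whole second after the job is handed in: The tall cupboard's door stands still, open by more than 1.05 rad (60 degrees); the low cupboard's door is shut (below 0.1 rad); the spice jar has moved less than 20 mm, the other bystanders less than 30 mm, and all stand upright (value of joint tall_door above 1.05 rad and velocity of joint tall_door between -0.05 and 0.05 rad/s and value of joint low_door below 0.1 rad and not (distance of spice_jar_1 from where it was at the start of the episode above 0.02 m or distance of any of matchbox, mug_3, kitchen_roll, jar_2, milk_jug, bowl_1 from where it was at the start of the episode above 0.03 m) and not (angle between any of spice_jar_1, matchbox, mug_3, kitchen_roll, jar_2, milk_jug, bowl_1's own z axis and vertical above 0.3 rad)); the robot touches nothing.
It fails at once if the low cupboard is opened (value of joint low_door above 0.15 rad).
It fails at once if the tall door is pressed harder than 40 N, or pinched (contact force between the fingers and tall_door above 40 N).
It fails at once if a bystander is knocked, carried or lifted away (distance of spice_jar_1 from where it was at the start of the episode above 0.02 m or distance of any of matchbox, mug_3, kitchen_roll, jar_2, milk_jug, bowl_1 from where it was at the start of the episode above 0.03 m).
It fails at once if a bystander is tipped (angle between any of spice_jar_1, matchbox, mug_3, kitchen_roll, jar_2, milk_jug, bowl_1's own z axis and vertical above 0.3 rad).
It also fails if it takes over 48 s, if anything falls off the work surface, if the arm or the gripper's body presses on something with over 40 N, if the wrist force passes 120 N, or if a joint passes its speed limit or range.

## Working session

There is one attempt and no reset: what is moved stays moved. The work goes in short steps, Python scripts to look and compute and a shell command to move; the robot and the scene stay as the last step left them, time stands still between calls to the robot, and variables do not carry over. Pictures are saved under pics/ and viewed, at most 10 in all, crops included, and the job is handed in when it is done.

```bash
mkdir -p pics; ls
cat > h.py <<'E'
from bench import env, vision
import numpy as np, cv2
from scipy.spatial.transform import Rotation as R
def snap(n,f):
    o=env.get_obs(); m=vision.camera_model(n); p,d=vision.snapshot(n); cv2.imwrite(f'pics/{f}.png',p[:,:,::-1]); np.savez(f'pics/{f}.npz',d=d,p=p,**{k:np.array(v) for k,v in m.items()}); return p,d,m
def cloud(d,m):
    h,w=d.shape; f=h/2/np.tan(np.radians(m['vfov'])/2)
    u,v=np.meshgrid(np.arange(w),np.arange(h))
    K=np.array([[f,0,m['cx']],[0,f,m['cy']],[0,0,1.]])
    q=cv2.undistortPoints(np.stack([u,v],-1).reshape(-1,1,2).astype(float),K,np.array([float(m['k1']),0,0,0])).reshape(h,w,2)
    c=np.dstack([q*d[...,None],d]).astype(float)
    Rm=np.array(m['rotation'])
    if Rm.shape!=(3,3): Rm=R.from_euler('xyz',Rm).as_matrix()
    P=c@Rm.T+np.array(m['position']); P[d==0]=np.nan
    return P
E
python3 - <<'E'
from h import *
o=env.get_obs();print(o, env.grip_point_offset)
a=[]
for n in('side','top'):
    p,d,m=snap(n,n+'0');print(n,m);a.append(p)
cv2.imwrite('pics/both.png',cv2.resize(np.vstack(a),(480,600))[:,:,::-1])
E
```

```text
pics
{'t': 0.0, 'joint_positions': array([ 1.22229555,  0.60008711, -0.00254106,  1.60012433,  0.00177954,
        0.94288541, -0.07977749]), 'dq': array([ 0.00035131,  0.00018842,  0.00048751, -0.00153586, -0.00017145,
        0.00010673,  0.0003098 ]), 'effort': array([ 1.96269357e-04, -7.65068436e+01,  1.49776697e+00, -2.52347821e+01,
       -5.23339736e-02,  1.70010352e-02,  1.65009974e-04]), 'ee_pos': array([ 194.49603052, -697.92439101,  217.7894283 ]), 'ee_rot': array([-3.14009577e+00,  1.23239265e-04,  2.71868042e-01]), 'ft_force': array([0.65711442, 0.0229384 , 0.16188698]), 'torque': array([ 0.01429883, -0.01454161, -0.05592164]), 'grasp_force': 0.0, 'grip_width': 1.000849079149219} 18.8
side {'vfov': 54.06160030429218, 'cx': 319.4550185445457, 'cy': 194.5212300514492, 'k1': 0.012386006283348686, 'position': array([  813.46787552, -1236.1288119 ,  1343.95873205]), 'rotation': array([-2.32934235, -0.01615186,  0.24921634])}
top {'vfov': 47.35639350220153, 'cx': 314.1399044893271, 'cy': 200.8265493127752, 'k1': -0.08115396842746732, 'position': array([-438.80527911,  199.86899635, 1418.34148764]), 'rotation': array([-2.487834  , -0.00591961, -1.81585672])}
```

View pics/side0.png

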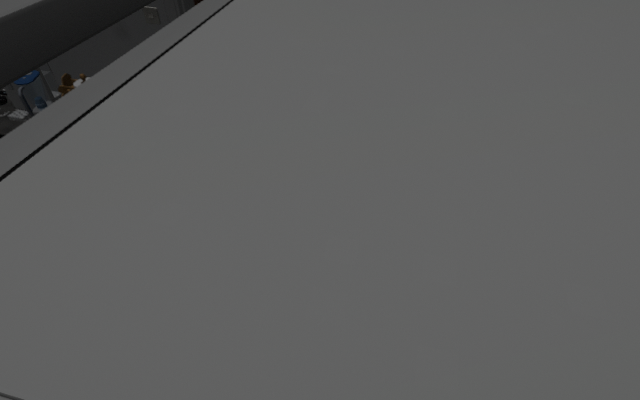

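View pics/top0.png

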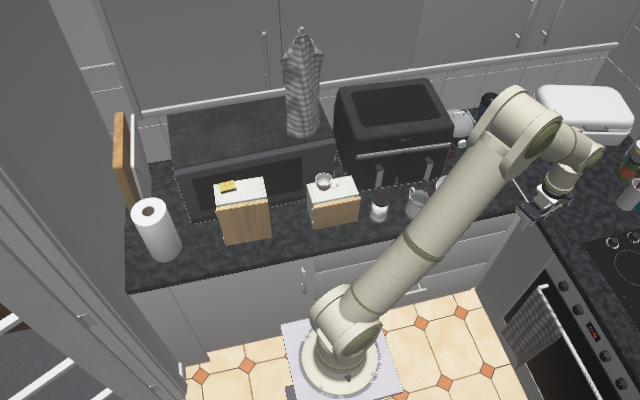

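Run:
```python
from h import *
for n in('side0','top0'):
    z=np.load(f'pics/{n}.npz'); P=cloud(z['d'],z); 
    for lo,hi in((222,240),(142,158)):
        k=(P[...,2]>lo)&(P[...,2]<hi)&(P[...,0]>250)
        nc,l,s,c=cv2.connectedComponentsWithStats(k.astype(np.uint8))
        for i in range(1,nc):
            if s[i,4]>150:
                q=P[l==i]; r=cv2.minAreaRect(q[:,:2].astype(np.float32)); print(n,lo,s[i],np.median(q[:,2]).round(1),np.round(r[0]),np.round(r[1]),r[2],cv2.boxPoints(r).round().tolist())
```

```text
top0 222 [406  50 234  32 753] 230.9 [  966. -1098.] [1066.  222.] 78.22654724121094 [[749.0, -1597.0], [967.0, -1642.0], [1184.0, -599.0], [966.0, -553.0]]
top0 222 [335 102 118  54 515] 230.3 [ 664. -341.] [470. 223.] 51.46352767944336 [[431.0, -456.0], [605.0, -595.0], [898.0, -227.0], [724.0, -88.0]]
top0 222 [ 97 124  17 146 338] 231.2 [665. 661.] [ 33. 633.] 87.15144348144531 [[348.0, 660.0], [981.0, 628.0], [982.0, 662.0], [350.0, 693.0]]
top0 222 [ 179  154  157   59 1824] 231.4 [545. 124.] [145. 552.] 2.1459946632385254 [[462.0, 397.0], [482.0, -154.0], [628.0, -149.0], [607.0, 403.0]]
top0 222 [130 197  37  31 789] 230.5 [532. 509.] [119. 116.] 53.48829650878906 [[449.0, 496.0], [543.0, 427.0], [614.0, 523.0], [521.0, 592.0]]
top0 142 [433  64 207  41 614] 150.1 [  847. -1152.] [912. 290.] 88.3111343383789 [[689.0, -1603.0], [979.0, -1612.0], [1006.0, -700.0], [716.0, -692.0]]
top0 142 [566 120  68  11 261] 149.5 [  601. -1314.] [316.  50.] 77.1509780883789 [[541.0, -1463.0], [590.0, -1474.0], [660.0, -1166.0], [612.0, -1155.0]]
top0 142 [108 165   5  90 153] 149.3 [650. 661.] [397.   6.] 0.15451881289482117 [[452.0, 663.0], [452.0, 658.0], [849.0, 659.0], [849.0, 665.0]]
top0 142 [265 174  52  14 164] 149.8 [613.  17.] [ 12. 192.] 1.6041715145111084 [[604.0, 112.0], [610.0, -79.0], [622.0, -79.0], [617.0, 113.0]]
top0 142 [ 307  175   54   35 1025] 151.0 [ 529. -120.] [121. 172.] 0.8126621246337891 [[467.0, -35.0], [470.0, -207.0], [590.0, -205.0], [588.0, -33.0]]
```

The side camera shows only a grey surface, so it is no use. The top view shows the tall cupboard at about (243,210), the low one with its cup at (333,203), the paper roll at (157,230) and the jars right of (380,205). I'll measure the tall top next.

Run:
```python
from h import *
z=np.load('pics/top0.npz'); P=cloud(z['d'],z); p=z['p']
for nm,h,u0,u1,v0,v1 in(('tall',230,205,280,170,215),('low',150,300,365,172,205)):
    k=np.zeros(p.shape[:2],bool);k[v0:v1,u0:u1]=1
    k&=(abs(P[...,2]-h)<6)
    nc,l,s,c=cv2.connectedComponentsWithStats(k.astype(np.uint8)); i=1+s[1:,4].argmax()
    q=P[l==i];r=cv2.minAreaRect(q[:,:2].astype(np.float32));print(nm,s[i],np.median(q[:,2]),r,cv2.boxPoints(r).round().tolist())
# front face of tall door plane
k=np.zeros(p.shape[:2],bool);k[208:238,224:266]=1
q=P[k];q=q[(q[:,2]>40)&(q[:,2]<215)]
n=np.linalg.svd(q-q.mean(0))[2][2];print('front',q.mean(0),n,'z',q[:,2].min(),q[:,2].max())
a=np.polyfit(q[:,1],q[:,0],1);print('x=a*y+b',a, 'y',np.percentile(q[:,1],[1,99]))
cv2.imwrite('pics/crop.png',cv2.resize(p[130:260,110:470,::-1],(792,286),interpolation=3))
```

```text
tall [ 213  176   55   36 1153] 231.43693547396015 ((534.9083862304688, 204.0294189453125), (171.52569580078125, 120.80668640136719), 88.25192260742188) [[472.0, 120.0], [593.0, 116.0], [598.0, 288.0], [477.0, 292.0]]
low [307 175  54  30 899] 150.98535238779937 ((528.7579956054688, -120.04096221923828), (120.7682876586914, 171.8726348876953), 0.8126621246337891) [[467.0, -35.0], [470.0, -207.0], [590.0, -205.0], [588.0, -33.0]]
front [478.77119731 207.47747498 132.26928958] [-9.99680621e-01  2.52703685e-02  2.54755003e-04] z 40.00934697492585 214.96843687537876
x=a*y+b [2.52076242e-02 4.73541183e+02] y [136.67468448 281.60825254]
```

View pics/crop.png

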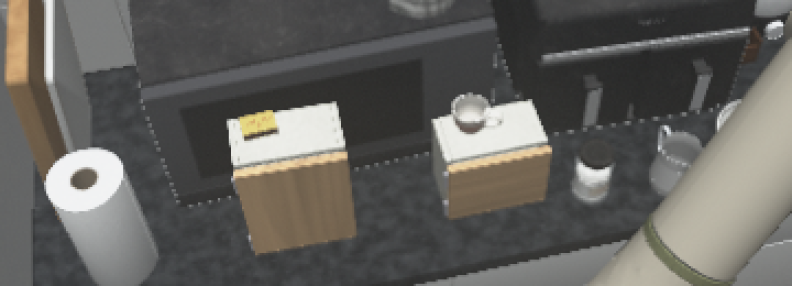

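Tall cupboard: the top measures 231 mm high and 171 mm wide, as it should. Its front face is x = 473.5 + 0.025·y (yaw about −0.025), with the free edge at y≈119 and the hinge at y≈290. I'll work out the shifts for the approach.

```bash
cat > to.py <<'E'
import sys,json
from h import *
o=env.get_obs(); M=R.from_euler('xyz',o['ee_rot']).as_matrix(); print('at',o['ee_pos'].round(1),o['ee_rot'].round(3),'F',o['ft_force'].round(2),'t',o['t'],'q',o['joint_positions'].round(2))
for a in sys.argv[1:]:
    t=np.array(json.loads(a)); print(t,((t-o['ee_pos'])@M/10).round(2))
E
python3 to.py '[194,-698,290]' '[400,-350,290]' '[430,-100,290]' '[425,149,290]' '[440,149,211]'
```

```text
at [ 194.5 -698.   217.8] [-3.14   0.     0.272] F [ 0.67 -0.39  0.6 ] t 0.1 q [ 1.22  0.6  -0.    1.6   0.    0.94 -0.08]
[ 194 -698  290] [-0.05 -0.02 -7.22]
[ 400 -350  290] [ 29.14 -28.01  -7.18]
[ 430 -100  290] [ 38.74 -51.29  -7.15]
[425 149 290] [ 44.94 -75.41  -7.12]
[440 149 211] [ 46.39 -75.     0.78]
```

```bash
python3 -m handwheel '[[0,0,-4,0,-1],[0,0,-7.2,0,-1],[3.5,-3.4,-7.2,0,-1],[7,-6.8,-7.2,0,-1],[10.5,-10.2,-7.2,0,-1],[14,-13.5,-7.2,0,-1],[17.5,-16.9,-7.2,0,-1],[21,-20.2,-7.2,0,-1],[24.5,-23.6,-7.2,0,-1],[29,-28,-7.2,0.1,-1],[29,-28,-7.2,0.2,-1],[29,-28,-7.2,0.297,-1],[29,-28,-7.2,0.297,-1],[29,-28,-7.2,0.297,-1]]' 20; python3 to.py '[420,-100,290]' '[420,149,290]' '[445,149,211]'
```

```text
t: 1.5
ee_pos: [398.6, -350.9, 290.4]
ee_rot: [-3.142, 0.0, -0.023]
ft_force: [-0.1, 0.8, 0.5]
grip_width: 0.003
grasp_force: 0.0
at [ 398.6 -350.9  290.4] [-3.142  0.    -0.023] F [-0.14  0.8   0.51] t 1.5 q [ 0.63  0.29 -0.03  1.96  0.01  0.9  -0.99]
[ 420 -100  290] [  1.57 -25.13   0.04]
[420 149 290] [ 1.010e+00 -5.003e+01  5.000e-02]
[445 149 211] [  3.51 -50.08   7.94]
```

```bash
python3 -m handwheel '[[1,-4.5,0,0,-1],[2,-9,0,0,-1],[3,-13.5,0,0,-1],[3,-18,0,0,-1],[3,-22.5,0,0,-1],[3,-27,0,0,-1],[3,-31,0,0,-1],[3,-35,0,0,-1],[2.5,-39,0,0,-1],[2,-43,0,0,-1],[2,-47,0,0,-1],[2,-50,0,0,-1],[2,-50,0,0,-1],[2,-50,3,0,-1],[2,-50,6,0,-1],[2,-50,7.9,0,-1],[2,-50,7.9,0,-1],[2,-50,7.9,0,-1],[2,-50,7.9,0,-1]]'
python3 - <<'E'
from h import *
p,d,m=snap('top','top1'); cv2.imwrite('pics/top1c.png',cv2.resize(p[100:300,110:430,::-1],(800,500),interpolation=3))
p,d,m=snap('wrist','w1');print(m)
E
```

```text
t: 3.4
ee_pos: [432.1, 148.3, 212.6]
ee_rot: [-3.141, -0.001, -0.026]
ft_force: [0.6, 0.4, 0.6]
grip_width: 0.003
grasp_force: 0.0
{'vfov': 62.645590818083754, 'cx': 319.7435604843054, 'cy': 199.60001095228347, 'k1': 0.012132797215820435, 'position': array([498.25358889, 146.36420863, 378.50195906]), 'rotation': array([ 2.89704640e+00,  1.42131853e-03, -1.59614915e+00])}
```

View pics/top1c.png

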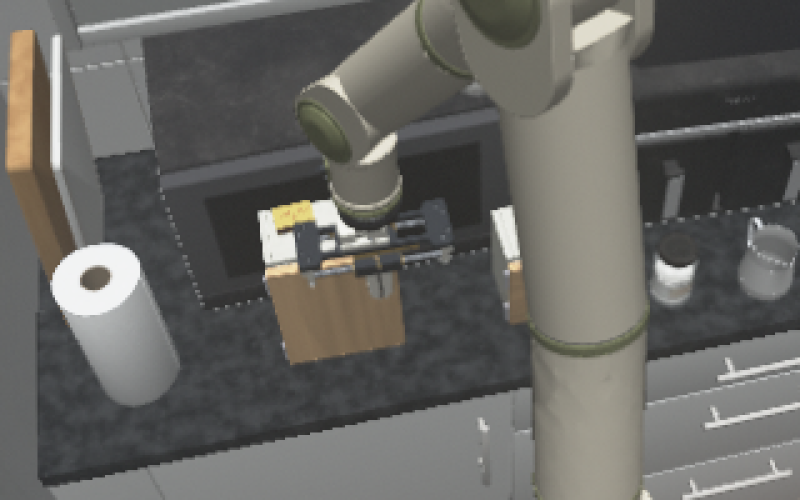

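View pics/w1.png

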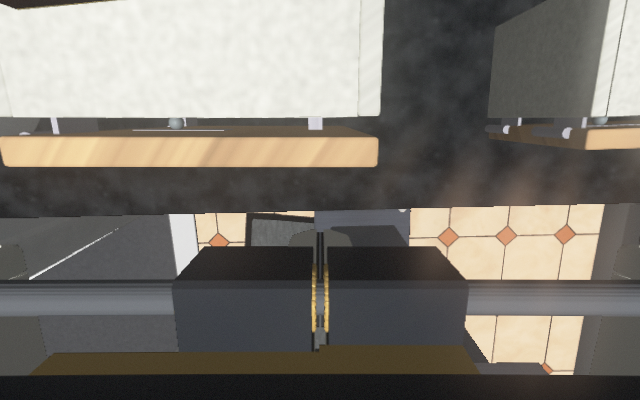

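The top view shows the fingers in front of the door's upper right part, with everything still standing. In the wrist view the door's upper edge runs from (2,167) to (378,167), and the closed fingertips are at about (320,247).

```bash
python3 - <<'E'
from h import *
z=np.load('pics/w1.npz'); P=cloud(z['d'],z)
for u,v in((374,165),(374,160),(374,140),(200,163),(10,163),(380,100),(320,130),(250,260),(320,255),(180,260),(460,260),(250,300)): print(u,v,P[v,u].round(1))
# rays to z=230 on door outline
d=np.full(z['d'].shape,1.,np.float32); Q=cloud(d,z); c=z['position']
for u,v in((378,135),(378,167),(2,167),(2,140),(174,247),(467,247)):
    for h in(230,212):
        r=Q[v,u]-c; print(u,v,h,(c+r*(h-c[2])/r[2]).round(1))
E
python3 to.py '[455,149,211]' '[465,149,211]'
```

```text
374 165 [476.7 122.4 229.3]
374 160 [478.9 122.4 229.1]
374 140 [487.9 122.6 229.8]
200 163 [479.7 201.  230.6]
10 163 [481.6 286.2 229.9]
380 100 [515.3  79.9  -1. ]
320 130 [490.1 146.7 153. ]
250 260 [467.3 163.1 309.5]
320 255 [435.7 148.  235.2]
180 260 [ -57.4  738.5 -878.3]
460 260 [ -89.5 -418.2 -886.2]
250 300 [464.4 160.8 321.5]
378 135 230 [490.1 120.9 230. ]
378 135 212 [489.1 117.9 212. ]
378 167 230 [475.8 120.7 230. ]
378 167 212 [473.1 117.6 212. ]
2 167 230 [479.9 290.1 230. ]
2 167 212 [477.7 307.5 212. ]
2 140 230 [491.8 287.  230. ]
2 140 212 [491.  304.1 212. ]
174 247 230 [439.4 218.4 230. ]
174 247 212 [432.3 227.1 212. ]
467 247 230 [435.9  77.2 230. ]
467 247 212 [428.4  68.9 212. ]
at [432.  148.5 212.6] [-3.141e+00 -2.000e-03 -2.500e-02] F [ 0.6  -0.13  0.18] t 3.5 q [-0.21  0.3  -0.31  2.19  0.15  0.67 -2.22]
[455 149 211] [ 2.3  -0.11  0.17]
[465 149 211] [ 3.3  -0.13  0.17]
```

```bash
python3 -m handwheel '[[1.5,0,0.1,0,-1],[2.6,0,0.1,0,-1],[3,0,0.1,0,-1],[3,0,0.1,0,-1],[3,0,0.1,0,-1]]'; python3 -m handwheel '[[0.1,0,0,0,-1],[0.2,0,0,0,-1],[0.3,0,0,0,-1],[0.4,0,0,0,-1],[0.4,0,0,0,-1]]';  python3 -m handwheel '[[0.1,0,0,0,-1],[0.2,0,0,0,-1],[0.3,0,0,0,-1],[0.3,0,0,0,-1]]'
```

```text
t: 4.0
ee_pos: [461.2, 147.7, 210.4]
ee_rot: [3.141, 0.001, -0.025]
ft_force: [-1.3, 0.1, 0.1]
grip_width: 0.004
grasp_force: 0.0
t: 4.5
ee_pos: [465.5, 147.7, 210.6]
ee_rot: [-3.142, -0.0, -0.025]
ft_force: [0.3, 0.7, 0.6]
grip_width: 0.003
grasp_force: 0.0
t: 4.9
ee_pos: [467.9, 147.5, 210.5]
ee_rot: [3.141, 0.001, -0.025]
ft_force: [-2.5, 0.2, 2.3]
grip_width: 0.005
grasp_force: 1.3
```

```bash
python3 -m handwheel '[[0.1,0,0,0,-1],[0.2,0,0,0,-1],[0.2,0,0,0,-1]]'; python3 -m handwheel '[[0.1,0,0,0,-1],[0.2,0,0,0,-1],[0.2,0,0,0,-1]]'
```

```text
t: 5.2
ee_pos: [470.1, 147.3, 210.5]
ee_rot: [3.141, 0.001, -0.025]
ft_force: [-4.1, -1.2, 2.9]
grip_width: 0.002
grasp_force: 2.0
t: 5.5
ee_pos: [472.3, 147.1, 210.5]
ee_rot: [3.141, 0.0, -0.025]
ft_force: [-4.3, -2.1, 2.4]
grip_width: 0.005
grasp_force: 2.0
```

```bash
python3 -m handwheel '[[0.05,0,0,0,-1],[0.07,0,0,0,-1],[0.07,0,0,0,-1]]'; python3 -m handwheel '[[-3.8,0.6,-2.8,0,-1],[-4.2,3,-6,0,-1],[-4.2,3,-8,0,-1],[-4.2,3,-8,0,-1],[-4.2,3,-8,0,-1],[-4.2,3,-8,0,-1],[-4.2,3,-8,0,-1],[-4.2,3,-8,0,-1],[-4.2,3,-8,0,-1],[-4.2,3,-8,0,-1],[-4.2,3,-8,0,-1],[-4.2,3,-8,0,-1]]'
python3 - <<'E'
from h import *
p,d,m=snap('top','top2'); w,d2,m2=snap('wrist','w2')
cv2.imwrite('pics/c2.png',np.vstack([cv2.resize(p[130:290,170:330,::-1],(300,300)),cv2.resize(w[:,:,::-1],(480,300))[:,90:390]]))
E
```

```text
t: 5.8
ee_pos: [472.9, 147.1, 210.5]
ee_rot: [3.141, 0.001, -0.025]
ft_force: [-3.4, -2.9, 1.3]
grip_width: 0.007
grasp_force: 2.1
t: 7.0
ee_pos: [430.3, 118.6, 290.6]
ee_rot: [3.142, 0.0, -0.025]
ft_force: [0.7, 0.5, -0.2]
grip_width: 0.003
grasp_force: 0.0
```

View pics/c2.png

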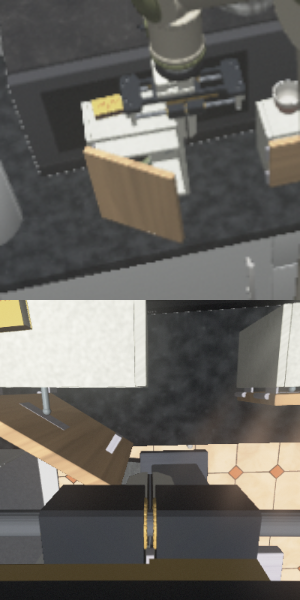

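View pics/w2.png

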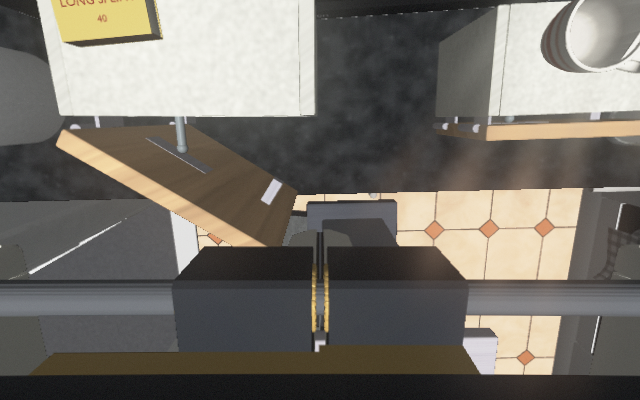

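The door stands ajar. In the wrist view its upper edge runs from the hinge at (60,137) to the free edge at about (265,245), with the plunger at (182,135). I'll measure these.

Run:
```python
from h import *
z=np.load('pics/w2.npz'); P=cloud(z['d'],z)
for u,v in((68,138),(72,130),(150,182),(200,215),(240,238),(285,205),(293,195),(182,120),(182,150),(272,192),(310,110)): print(u,v,P[v,u].round(1))
z=np.load('pics/top2.npz'); P=cloud(z['d'],z)
k=(P[...,2]>40)&(P[...,2]<220)&(P[...,0]>360)&(P[...,0]<478)&(P[...,1]>130)&(P[...,1]<285)
q=P[k]; a=np.polyfit(q[:,1],q[:,0],1); print(len(q),a,'theta',np.arctan(-1/a[0]) if 0 else np.arctan(a[0]),q.min(0),q.max(0))
```

```text
68 138 [486.9 287.5 228.9]
72 130 [491.9 289.  221.7]
150 182 [455.6 236.4 230.1]
200 215 [430.6 204.5 229.8]
240 238 [412.1 177.5 229.2]
285 205 [404.2 157.4 108.2]
293 195 [401.6 153.3  50.1]
182 120 [497.1 241.5 149.7]
182 150 [470.4 244.  152. ]
272 192 [425.9 166.  138.5]
310 110 [501.4 123.2 229.2]
1201 [  0.65004967 288.22707556] theta 0.5764101372620234 [384.85235568 149.18408574  40.09979911] [476.4244451  284.92268816 219.96984467]
```

```bash
python3 to.py '[455,110,290]' '[455,110,195]' '[452,175,195]' '[440,205,195]' '[420,228,195]' '[400,241,195]' '[390,246,195]'; python3 -m handwheel '[[1.2,0.5,0,0,-1],[2.5,0.9,0,-0.1,-1],[2.5,0.9,4,-0.2,-1],[2.5,0.9,8,-0.3,-1],[2.5,0.9,9.6,-0.3,-1],[2.5,0.9,9.6,-0.3,-1],[2.5,0.9,9.6,-0.3,-1]]'; python3 to.py '[452,175,195]' '[440,205,195]' '[420,228,195]' '[400,241,195]' '[390,246,195]'
```

```text
at [430.4 118.5 290.6] [-3.142 -0.    -0.025] F [ 0.18  0.97 -0.18] t 7.1 q [-0.12  0.19 -0.32  2.1   0.08  0.86 -2.09]
[455 110 290] [2.48 0.79 0.06]
[455 110 195] [2.48 0.79 9.56]
[452 175 195] [ 2.02 -5.7   9.56]
[440 205 195] [ 0.75 -8.67  9.56]
[420 228 195] [ -1.31 -10.92   9.56]
[400 241 195] [ -3.34 -12.17   9.56]
[390 246 195] [ -4.36 -12.64   9.56]
t: 7.8
ee_pos: [455.8, 108.8, 194.8]
ee_rot: [-3.141, 0.0, 0.274]
ft_force: [0.9, -0.3, 0.6]
grip_width: 0.01
grasp_force: 0.0
at [455.8 108.8 194.8] [-3.141  0.     0.274] F [ 0.89 -0.34  0.63] t 7.8 q [-0.1   0.35 -0.34  2.18  0.19  0.64 -1.86]
[452 175 195] [ 1.42 -6.47 -0.02]
[440 205 195] [ 1.08 -9.69 -0.01]
[420 228 195] [-2.200e-01 -1.244e+01 -1.000e-02]
[400 241 195] [-1.800e+00 -1.423e+01 -1.000e-02]
[390 246 195] [-2.630e+00 -1.499e+01 -1.000e-02]
```

```bash
python3 -m handwheel '[[0.4,-2,0,0,-1],[0.9,-4,0,0,-1],[1.4,-6.4,0,0,-1],[1.3,-7.5,0,0,-1],[1.2,-8.6,0,0,-1],[1.1,-9.7,0,0,-1],[0.7,-10.6,0,0,-1],[0.2,-11.5,0,0,-1],[-0.2,-12.4,0,0,-1],[-0.2,-12.4,0,0,-1]]'; python3 to.py '[400,241,195]' '[390,246,195]'
```

```text
t: 8.8
ee_pos: [418.4, 228.8, 194.7]
ee_rot: [-3.141, 0.0, 0.277]
ft_force: [-0.2, -0.3, 0.7]
grip_width: 0.005
grasp_force: 0.0
at [418.4 228.8 194.7] [-3.141  0.     0.277] F [-0.19 -0.26  0.66] t 8.8 q [-0.35  0.36 -0.35  2.16  0.2   0.65 -2.13]
[400 241 195] [-1.44 -1.68 -0.03]
[390 246 195] [-2.27 -2.43 -0.03]
```

Next, push on to about 1.3 rad. Then back off from the door, away to the right, before rising.

```bash
python3 -m handwheel '[[-0.5,-0.6,0,0,-1],[-1,-1.2,0,0,-1],[-1.5,-1.7,0,0,-1],[-1.9,-2.1,0,0,-1],[-2.3,-2.5,0,0,-1],[-2.3,-2.5,0,0,-1],[-2.3,-2.5,0,0,-1],[-2.3,-2.5,0,0,-1]]'
python3 - <<'E'
from h import *
p,d,m=snap('top','top3'); w,d2,m2=snap('wrist','w3')
E
```

```text
t: 9.6
ee_pos: [390.7, 245.5, 194.6]
ee_rot: [-3.142, 0.0, 0.275]
ft_force: [0.6, 0.3, -0.3]
grip_width: 0.003
grasp_force: 0.0
```

View pics/w3.png

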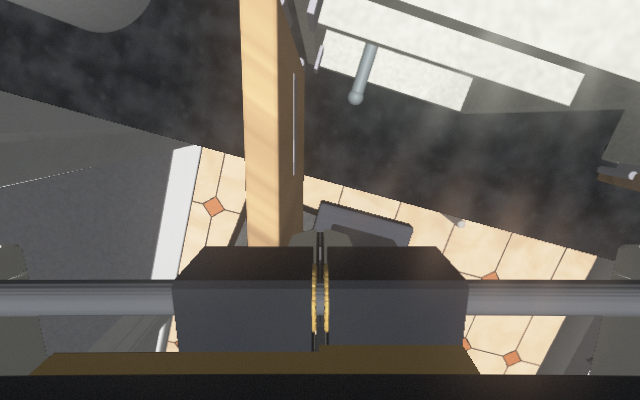

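The door's upper edge runs straight up the wrist picture from (265,245) to (255,0). It is parallel to the tool's x axis, so the door is open about 1.3 rad. I'll draw clear now.

```bash
python3 -m handwheel '[[0,1,0,0,-1],[0.3,3,0,0,-1],[0.6,6,0,0,-1],[1.5,9,0,0,-1],[1.5,9,-4,0,-1],[1.5,9,-8,0,-1],[1.5,9,-10,0,-1],[1.5,9,-10,0,-1],[1.5,9,-10,0,-1],[1.5,9,-10,0,-1],[1.5,9,-10,0,-1],[1.5,9,-10,0,-1]]'
python3 - <<'E'
from h import *
p,d,m=snap('top','top4'); cv2.imwrite('pics/c4.png',cv2.resize(p[100:300,110:470,::-1],(792,440)))
z=dict(m); P=cloud(d,z)
k=(P[...,2]>40)&(P[...,2]<220)&(P[...,0]>320)&(P[...,0]<475)&(P[...,1]>200)&(P[...,1]<310)
q=P[k]; a=np.polyfit(q[:,0],q[:,1],1); print(len(q),'theta',np.pi/2-np.arctan(a[0]),q.min(0),q.max(0))
E
```

```text
t: 10.9
ee_pos: [429.1, 162.8, 293.7]
ee_rot: [3.142, 0.002, 0.275]
ft_force: [-0.0, 0.1, -0.4]
grip_width: 0.003
grasp_force: 0.0
379 theta 1.3026614761105615 [322.72807606 229.64579496  40.80688942] [474.4287932  300.60096952 219.19362975]
```

View pics/c4.png

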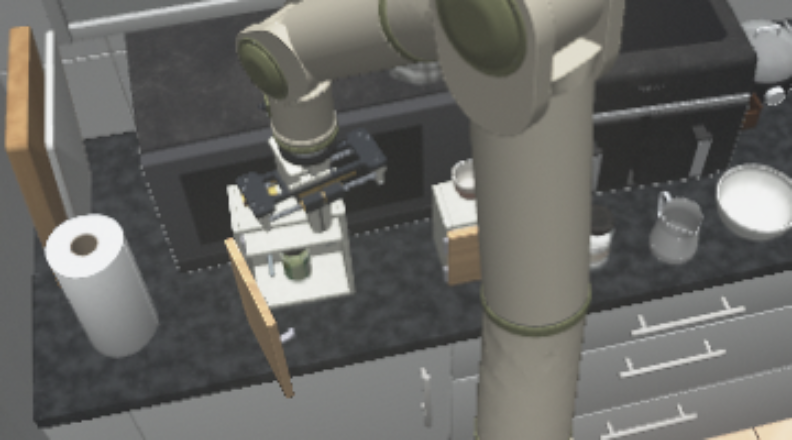

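The picture shows the tall door wide open, from (232,240) to (290,395), measured at 1.30 rad. The spice jar is standing at (297,262), the low cupboard is shut, and the gripper is clear above the tall cupboard.

```bash
python3 -c "
from bench import env
print(env.job_done())"
```

```text
the job is handed in; nothing more can be done
None
```

The tall cupboard's door was pressed until the catch let go, sprang ajar to about 0.58 rad, and was then pushed open to about 1.30 rad; the gripper is clear, the low cupboard looked shut and nothing in view looked disturbed, and the job is handed in (no verdict was shown).

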